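Find the hidden release notch in the stop rail and hold it pressed

ROBOT

A 7-joint arm with a two-finger parallel gripper is mounted at the origin on the work surface. World frame = base frame: x ahead of the robot, y to its left, z up, the work surface at z = 0. Lengths are in m, angles in rad, forces in N, time in s.
With the tool pointing down it reaches from about 0.425 to 0.95 m from the base axis. Payload 4.7 kg.
Tool frame: the origin (TCP) lies midway between the tips of the shut fingers; the grasp point (between the pads) lies 19 mm behind it; y points along the fingers, z is the direction in which the jaws open and shut, and the axes are right-handed (so a half turn about y gives the same grasp; the last joint's range is limited). The gripper opens to 87 mm and grips with 3 to 60 N. Pads are 19 mm wide; open, the fingers measure 117 mm over their backs; the gripper's body (75 mm by 190 mm) begins 51 mm behind the grasp point.
Start: joints at [-1.288, 0.469, -0.049, 1.532, 0.024, 1.141, -0.082], TCP at [0.207, 0.642, 0.223] pointing down, gripper open.
Joint ranges: [-2.59, 2.59], [-0.33, 1.99], [-1.39, 1.29], [0.1, 2.45], [-1.04, 4.18], [0.21, 1.99], [-2.66, 2.66]. Speed limits (rad/s): [2.57, 2.57, 3.14, 3.14, 3.14, 3.14, 3.14].

INTERFACE

Orientations are given as a 3x3 rotation matrix whose columns are the frame's x, y, z axes.
In Python, from station import r gives the robot as it stands.
- The arm moves only by the tool carry_out, never from a script. Its argument "series" is one flat list of numbers, 7 for each row, row after row: the shift along the tool's x, y, z normalised to -1 to 1, where 1 is 0.4 m, then the turn, a rotation vector about the tool's x, y, z normalised to -1 to 1, where 1 is pi rad, then the gripper command: -1 is fully open, 1 is shut, values between are in proportion. A call has 1 to 20 rows; each row shifts and turns the pose as measured when the row begins, along the tool's axes as they then stand; what a row does not reach is not made up. A row lasts 1/10 s, in which the tool goes at most 50 mm and 8.59 degrees, less where a joint would pass 70% of its speed; a pose out of reach is approached as far as the arm can. A call with a number of a shift or a turn outside -1 to 1 is refused whole. A call with a gripper value outside its range is refused whole. The fingers move at their own pace and stop on an object; "grip_force" is the grip in N (left out, the last holds). Time passes only in rows, so rows that do not move let the fingers close. It gives the time, the measured TCP pose, the force and the opening at its end, in the units of the state.
- r.state(): the state, without advancing time (a new reading comes with each control period).
- r.get_image(name): name is "side" or "top"; returns the picture (480x640x3 uint8, red, green, blue); there is no depth.
- r.camera_info(name): a dict with "vfov" (degrees; the focal length in pixels is half the picture's height over the tangent of half this angle, whatever the lens; pixels are square), "cx", "cy" (the principal point, pixels), "R" (3x3) and "t" (3): a world point X has camera coordinates R X + t. Camera axes: x right, y down, z forward; pixel columns grow to the right and rows downward; lengths in m; the calibration is good to about 2 mm. A picture is of the moment at which its call begins. camera_info takes no time and is no camera call.
- r.hand_in(): hands the job in, once; it reports no verdict.
Trained networks look in the newest picture that a camera, given by its name, has taken for a name from the list of things; names that differ only in an ending like _2 or _b are one class to them, and where a whole thing is asked for, a point or a joint stands for the part that bears it (a point fixed in the world has none). Each returns a list of dicts, best first, with "score" (0 to 1); they miss things now and then, are a little off and sometimes report something else, mostly with a low value. They report only what shows in the picture. A call takes as long as a camera call.
- r.trace(camera, label): "region" (480x640 bool, what is visible of it) and "point" ([row, column] in pixels, amid what is visible of it).
The state is a dict: "time": time; "joints": joint angles; "qvel": joint speeds; "tau": joint torques, N m; "tcp_pos": TCP position; "tool_rot": TCP orientation; "force": force on the tool from outside, world axes, zero at the start; "wrist_torque": the same for the moment, N m; "opening": finger opening in m.
Only numpy, scipy, OpenCV 4.12 (cv2) and the standard library are available. Lean on these libraries where they do the work, as an engineer would, in place of code of your own. Each camera call takes 0.05 s, during which the arm holds its last target.

TASK

Feel for the hidden release notch in the smith's stop rail: touch a fingertip to the top of the red end, then run it along the top edge of the dark locking bar, away from the red end, until it drops into the notch. Press the pad inside the notch fully down and finish while still holding it down, so that the bar stays unlocked; grasp nothing, and leave the hammer, collar, drift and tin where they stand.

Things in the scene. Friction and masses are not known exactly. Their poses are not given: they have to be found in the camera images.
- rail: stop rail fixed to the bench: foot 90 x 490 x 8 mm, green channel 60 mm wide, 36 mm high. Origin: centre of its underside, on the bench; y along the rail to the red end, x across, z up. Along its middle, y = -125 to +125 mm, stands the dark locking bar, 24 mm wide, flat top 60 mm above the bench (24 above the channel). A finger cannot shift the bar. See bar_far for its notch
- red_end: red-painted end housing of the rail, fixed: 60 mm across the rail, 115 mm along it (rail y +125 to +240 mm), flat top 62 mm above the bench, 2 mm above the bar. Origin: centre of its underside, 8 mm above the bench; axes as the rail's. A green housing of the same size closes the other end
- start (a point): point on the rail's centre line at the red end's inner edge, at the height of its top (62 mm above the bench): the bar's visible edge begins here and runs along the rail's -y
- bar_far (a point): on the rail's centre line at the far end of the bar's visible edge, on top of the bar (60 mm high), 250 mm from start. The only gap in the edge is the notch: 40 mm long along the rail, open across it, a fingertip up to 30 mm wide goes in. Its place differs each time and is not reported: its centre lies 95 to 205 mm from start towards here
- release_pad (a joint): depth in m to which the sprung pad in the notch is pressed: 0 up, 0.006 fully down. The pad is the notch's floor, dark as the bar, 38 x 24 mm, its top 14 mm below the bar's top when up. It gives way at about 1.8 N, is fully down at about 5.4 N, and springs back when let go
- hammer_mid (a point): hammer, about 260 mm long, lying loose on the far side of the rail; point at the middle of its length, 15 mm above its underside
- collar: loose steel pipe collar, 54 mm across, 45 mm high, on the robot's side of the rail; origin at the centre of its underside
- drift: loose steel drift standing upright, 36 mm across, 70 mm high, on the far side of the rail; origin at the centre of its underside
- tin: loose yellow tin, 60 mm across, 65 mm high, on the robot's side of the rail; origin at the centre of its underside

How it is judged:
By the outcome, as a careful person would: the job done as asked, in the order asked, and still so for the second after the job is handed in, while the arm keeps its last pose, push and grip.
It also fails if it takes over 54 s, if anything falls off the work surface, if the arm or the gripper's body presses on something with over 40 N, if the wrist force passes 120 N, or if a joint passes its speed limit or range.

## Working session

There is one attempt and no reset: what is moved stays moved. The work goes in short steps, Python scripts to look and compute and a tool call to move; the robot and the scene stay as the last step left them, time stands still between calls to the robot, and variables do not carry over. Pictures are saved under pics/ and viewed, and the job is handed in when it is done.

Besides the shell and the picture viewer there is one more tool, called after ">>>" as name(argument=value, ...), one argument or row to a line, values as JSON. carry_out: Moves the arm, as the interface text tells. Scaled input: -1 to 1 covers 0.4 m each way for a shift and pi rad each way for a turn. Its arguments: {"type":"object","properties":{"series":{"type":"array"},"grip_force":{"type":"number"}},"required":["series"]}

```bash
mkdir -p pics; python3 - <<'E'
from station import r
import cv2,numpy as np
s=r.state()
for k in s: print(k,np.round(s[k],4).tolist())
for n in("side","top"):
    im=r.get_image(n); cv2.imwrite(f"pics/{n}0.png",cv2.cvtColor(im,cv2.COLOR_RGB2BGR))
    c=r.camera_info(n); print(n,{k:np.round(c[k],4).tolist() if not isinstance(c[k],str) else c[k] for k in c})
E
```

```text
time 0.0
joints [-1.2879, 0.4695, -0.0486, 1.5337, 0.0241, 1.141, -0.0823]
qvel [-0.0001, -0.0001, -0.0003, 0.0006, 0.0012, 0.0012, -0.0006]
tau [-0.0002, -50.798, -0.0804, -23.615, -0.0612, 0.0379, 0.0002]
tcp_pos [0.2069, 0.6419, 0.2215]
tool_rot [[0.9518, -0.0005, 0.3067], [-0.3067, -0.0019, 0.9518], [0.0001, -1.0, -0.002]]
force [0.4793, 0.3939, -0.1547]
wrist_torque [-0.0086, -0.0271, 0.025]
opening 0.0869
side {'vfov': 43.527, 'cx': 315.9222, 'cy': 253.9419, 'R': [[0.7159, -0.6982, 0.0109], [-0.5027, -0.5262, -0.6858], [0.4846, 0.4855, -0.7277]], 't': [-0.3986, 0.3238, 0.8549]}
top {'vfov': 45.6586, 'cx': 313.6599, 'cy': 237.8888, 'R': [[0.0127, -0.9999, -0.0062], [-0.9838, -0.0114, -0.179], [0.179, 0.0084, -0.9838]], 't': [-0.0002, 0.5541, 0.8621]}
```

View pics/side0.png

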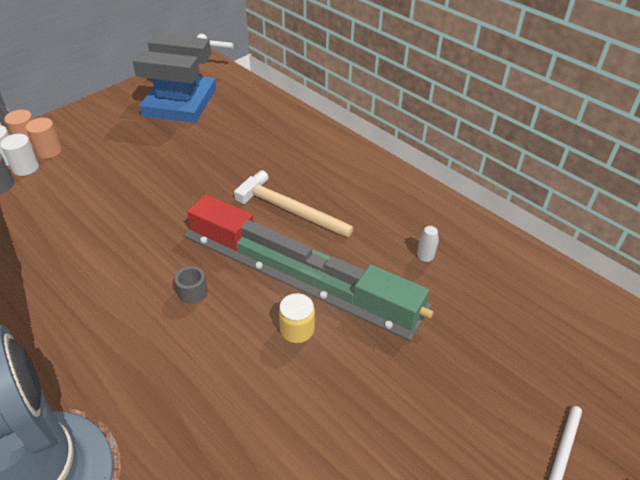

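View pics/top0.png

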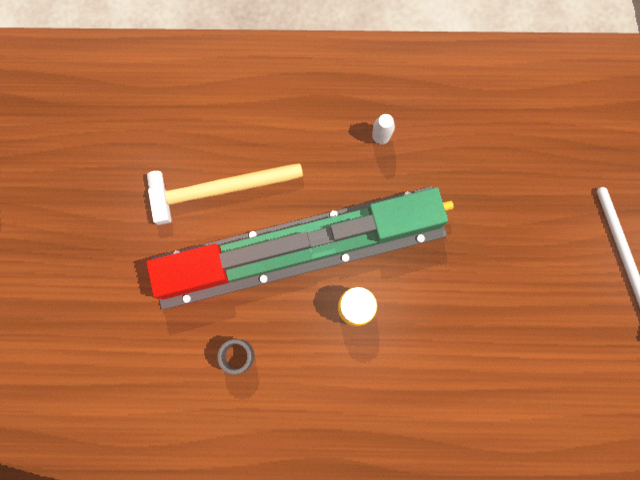

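```bash
cat > h.py <<'E'
from station import r
import numpy as np,cv2
def ray(n,u,v,z):
    c=r.camera_info(n);R=np.array(c["R"]);t=np.array(c["t"]);f=240/np.tan(np.radians(c["vfov"])/2)
    d=R.T@np.array([(u-c["cx"])/f,(v-c["cy"])/f,1]);o=-R.T@t
    return o+d*(z-o[2])/d[2]
def proj(n,X):
    c=r.camera_info(n);p=np.array(c["R"])@X+np.array(c["t"]);f=240/np.tan(np.radians(c["vfov"])/2)
    return np.array([c["cx"]+f*p[0]/p[2],c["cy"]+f*p[1]/p[2]])
E
python3 - <<'E'
import cv2
a=cv2.imread("pics/top0.png")[180:310,140:460];cv2.imwrite("pics/topz.png",cv2.resize(a,None,fx=2.5,fy=2.5,interpolation=cv2.INTER_CUBIC))
a=cv2.imread("pics/side0.png")[180:350,180:440];cv2.imwrite("pics/sidez.png",cv2.resize(a,None,fx=3,fy=3,interpolation=cv2.INTER_CUBIC))
E
```

```text
(no output)
```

View pics/topz.png

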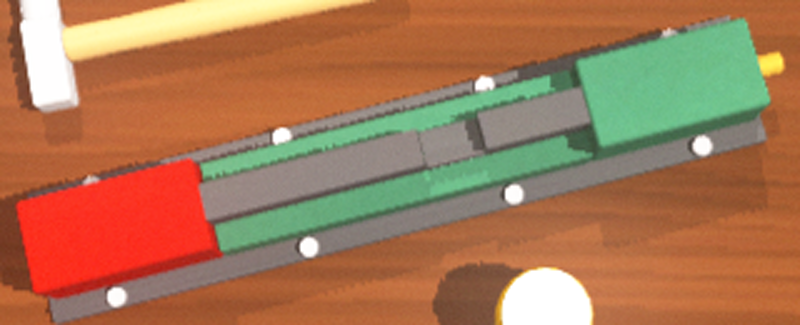

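View pics/sidez.png

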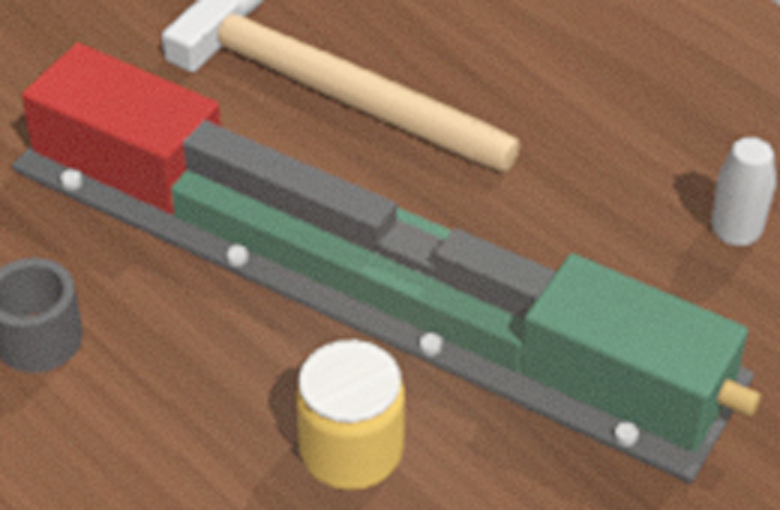

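```bash
python3 - <<'E'
from h import *
from scipy.optimize import least_squares
r.get_image("top")
T=lambda u,v:("top",u/2.5+140-.3,v/2.5+180-.3)
S=lambda u,v:("side",u/3+180-.33,v/3+180-.33)
# robot side is image bottom = -x world ; rail local (x,y,z)
# local x sign: y to red end = world +y approx, x = +world x approx
pts=[(T(17,201),(.03,.24,.062)),(T(193,160),(.03,.125,.062)),(T(576,60),(.03,-.125,.062)),(T(745,20),(.03,-.24,.062)),
(T(38,294),(-.03,.24,.062)),(T(214,251),(-.03,.125,.062)),(T(597,150),(-.03,-.125,.062)),(T(768,103),(-.03,-.24,.062)),
(S(25,97),(-.03,.24,.062)),(S(80,45),(.03,.24,.062)),(S(218,104),(.03,.125,.062)),(S(165,152),(-.03,.125,.062)),(S(745,328),(.03,-.24,.062)),(S(705,380),(-.03,-.24,.062)),(S(575,255),(.03,-.125,.062)),(S(527,308),(-.03,-.125,.062))]
def W(p,l):
    c,s=np.cos(p[2]),np.sin(p[2]);return np.array([p[0]+c*l[0]-s*l[1],p[1]+s*l[0]+c*l[1],l[2]])
def res(p): return np.concatenate([proj(o[0],W(p,l))-o[1:] for o,l in pts])
q=least_squares(res,[.6,0,-.2],loss="soft_l1").x
print(q,np.round(res(q).reshape(-1,2),1).tolist())
np.save("rail.npy",q)
def loc(X):
    d=X[:2]-q[:2];c,s=np.cos(q[2]),np.sin(q[2]);return np.array([c*d[0]+s*d[1],-s*d[0]+c*d[1]])
for nm,o,z in[("n1",T(415,132),.06),("n1",T(425,167),.06),("n2",T(478,113),.06),("n2",T(485,150),.06),("n1s",S(395,208),.06),("n2s",S(452,232),.06),("n2s",S(436,262),.06),("n1s",S(380,243),.046)]:
    l=loc(ray(*o,z));print(nm,np.round(l,4),"from start",round(.125-l[1],4))
print("start",W(q,(0,.125,.062)),"far",W(q,(0,-.125,.06)))
for n,u,v,z in[("top",358,306,.065),("top",236,356,.045),("top",385,122,.07)]: X=ray(n,u,v,z);print(X,loc(X))
print(r.state()["tcp_pos"])
E
```

```text
[0.54704037 0.03098815 0.26714128] [[-1.3, 0.4], [-0.3, -1.4], [-0.8, -0.4], [0.8, -2.1], [-1.9, 0.3], [-0.2, -1.1], [1.1, -0.6], [2.6, 0.1], [-2.4, -0.4], [-1.4, -0.7], [0.6, 0.1], [-0.1, 3.0], [1.7, 0.8], [0.7, 7.5], [-1.8, -0.5], [-1.6, 4.0]]
n1 [ 0.0101 -0.015 ] from start 0.14
n1 [-0.0133 -0.0155] from start 0.1405
n2 [ 0.0119 -0.0568] from start 0.1818
n2 [-0.0123 -0.0549] from start 0.1799
n1s [ 0.0105 -0.0166] from start 0.1416
n2s [ 0.0109 -0.056 ] from start 0.181
n2s [-0.015  -0.0598] from start 0.1848
n1s [-0.0079 -0.017 ] from start 0.142
start [0.51404347 0.15155434 0.062     ] far [ 0.58003727 -0.08957803  0.06      ]
[ 0.44554312 -0.06318106  0.065     ] [-0.12275542 -0.06403622]
[0.36726988 0.12470445 0.045     ] [-0.14865516  0.13784708]
[ 0.74287131 -0.10698959  0.07      ] [ 0.15246201 -0.18477811]
[0.20692209 0.64202605 0.22175027]
```

```bash
cat >> h.py <<'E'
def W(p,l):
    c,s=np.cos(p[2]),np.sin(p[2]);return np.array([p[0]+c*l[0]-s*l[1],p[1]+s*l[0]+c*l[1],l[2]])
def loc(X,q):
    d=X[:2]-q[:2];c,s=np.cos(q[2]),np.sin(q[2]);return np.array([c*d[0]+s*d[1],-s*d[0]+c*d[1],X[2]])
def plan(tgt,zdir,n):
    """equal world steps to tgt; zdir = angle of tool z wanted; print tool-frame rows"""
    s=r.state();R=np.array(s["tool_rot"]);p=np.array(s["tcp_pos"])
    a0=np.arctan2(R[1,2],R[0,2]);da=(zdir-a0+np.pi)%(2*np.pi)-np.pi
    d=(tgt-p)/n;out=[]
    for i in range(n):
        a=da*i/n;c,s_=np.cos(a),np.sin(a);Ri=np.array([[c,-s_,0],[s_,c,0],[0,0,1]])@R
        out.append(np.round(np.r_[Ri.T@d/.4,-da/n/np.pi],4).tolist())
    print("dist",np.linalg.norm(tgt-p),"da",np.degrees(da));[print(o) for o in out]
def show(q=None):
    s=r.state();q=np.load("rail.npy") if q is None else q
    print("t",s["time"],"world",np.round(s["tcp_pos"],4),"rail",np.round(loc(np.array(s["tcp_pos"]),q),4),"F",np.round(s["force"],2),"op",round(float(s["opening"]),4),"down",np.round(np.array(s["tool_rot"])[:,1],3),"zang",np.degrees(np.arctan2(s["tool_rot"][1][2],s["tool_rot"][0][2])), "rail+",np.degrees(q[2]))
E
python3 - <<'E'
from h import *
from scipy.optimize import least_squares
T=lambda u,v:(u/2.5+140-.3,v/2.5+180-.3)
pts=[(T(17,201),(.03,.24,.062)),(T(193,160),(.03,.125,.062)),(T(576,60),(.03,-.125,.062)),(T(745,20),(.03,-.24,.062)),
(T(38,294),(-.03,.24,.062)),(T(214,251),(-.03,.125,.062)),(T(597,150),(-.03,-.125,.062)),(T(768,103),(-.03,-.24,.062)),(T(200,183),(.012,.125,.06)),(T(210,222),(-.012,.125,.06))]
def pr(X,k):
    u=proj("top",X);c=r.camera_info("top");f=240/np.tan(np.radians(c["vfov"])/2);e=u-[c["cx"],c["cy"]];return [c["cx"],c["cy"]]+e*(1+k*(e@e)/f**2)
res=lambda p:np.concatenate([pr(W(p,l),p[3])-o for o,l in pts])
s=least_squares(res,[.55,.03,.27,0],loss="soft_l1");q=s.x
print(q,np.round(res(q).reshape(-1,2),1).tolist());np.save("rail.npy",q[:3])
plan(W(q,(0,.155,.15)),q[2],14)
show()
E
```

```text
[ 0.54614632  0.0312725   0.26618151 -0.14571546] [[0.7, 0.6], [-0.1, -0.9], [-1.0, 0.2], [-0.3, -1.0], [-0.1, -0.0], [-0.0, -0.8], [0.8, 0.0], [1.3, 1.0], [-0.2, 0.9], [-0.8, -0.1]]
dist 0.5540200422340232 da -56.88490880728739
[0.076, 0.0129, -0.062, 0.0226]
[0.0802, 0.0129, -0.0565, 0.0226]
[0.084, 0.0129, -0.0507, 0.0226]
[0.0874, 0.0129, -0.0446, 0.0226]
[0.0903, 0.0129, -0.0383, 0.0226]
[0.0928, 0.0129, -0.0318, 0.0226]
[0.0948, 0.0129, -0.0251, 0.0226]
[0.0964, 0.0128, -0.0183, 0.0226]
[0.0974, 0.0128, -0.0115, 0.0226]
[0.098, 0.0128, -0.0045, 0.0226]
[0.0981, 0.0128, 0.0024, 0.0226]
[0.0977, 0.0128, 0.0094, 0.0226]
[0.0967, 0.0128, 0.0163, 0.0226]
[0.0954, 0.0128, 0.0231, 0.0226]
t 0.15 world [0.2069 0.642  0.2218] rail [-0.1666  0.6785  0.2218] F [-0.38  0.13  0.55] op 0.0871 down [-0.    -0.001 -1.   ] zang 72.13598584946983 rail+ 15.251077042182455
```

>>> carry_out(
  series=[0.076, 0.013, -0.062, 0, 0.0226, 0, 1, 0.08, 0.013, -0.056, 0, 0.0226, 0, 1, 0.084, 0.013, -0.051, 0, 0.0226, 0, 1, 0.087, 0.013, -0.045, 0, 0.0226, 0, 1, 0.09, 0.013, -0.038, 0, 0.0226, 0, 1, 0.093, 0.013, -0.032, 0, 0.0226, 0, 1, 0.095, 0.013, -0.025, 0, 0.0226, 0, 1, 0.096, 0.013, -0.018, 0, 0.0226, 0, 1, 0.097, 0.013, -0.011, 0, 0.0226, 0, 1, 0.098, 0.013, -0.004, 0, 0.0226, 0, 1, 0.098, 0.013, 0.002, 0, 0.0226, 0, 1, 0.098, 0.013, 0.009, 0, 0.0226, 0, 1, 0.097, 0.013, 0.016, 0, 0.0226, 0, 1, 0.095, 0.013, 0.023, 0, 0.0226, 0, 1, 0, 0, 0, 0, 0, 0, 1, 0, 0, 0, 0, 0, 0, 1],
  grip_force=20,
)

```text
time: 1.75
tcp_pos: [0.5043, 0.1578, 0.1416]
tool_rot: [[0.225, -0.005, 0.974], [-0.974, -0.003, 0.225], [0.001, -1.0, -0.005]]
force: [0.4, 0.9, -0.6]
opening: 0.0005
```

```bash
python3 - <<'E'
from h import *
show()
q=np.load("rail.npy")
plan(W(q,(0,.155,.085)),q[2],4)
E
```

```text
t 1.75 world [0.5043 0.1578 0.1416] rail [-0.0071  0.1331  0.1416] F [ 0.36  0.91 -0.59] op 0.0005 down [-0.005 -0.003 -1.   ] zang 12.981623694967537 rail+ 15.251077042182455
dist 0.06114031863509257 da 2.2694533472149065
[-0.0139, 0.0354, 0.0041, -0.0032]
[-0.0139, 0.0354, 0.0042, -0.0032]
[-0.0138, 0.0354, 0.0044, -0.0032]
[-0.0138, 0.0354, 0.0045, -0.0032]
```

>>> carry_out(
  series=[-0.014, 0.035, 0.004, 0, -0.0032, 0, 1, -0.014, 0.035, 0.004, 0, -0.0032, 0, 1, -0.014, 0.035, 0.004, 0, -0.0032, 0, 1, -0.014, 0.025, 0.004, 0, -0.0032, 0, 1, 0, 0, 0, 0, 0, 0, 1, 0, 0, 0, 0, 0, 0, 1],
)

```text
time: 2.35
tcp_pos: [0.5008, 0.1894, 0.0833]
tool_rot: [[0.279, -0.009, 0.96], [-0.96, -0.001, 0.279], [-0.001, -1.0, -0.009]]
force: [0.7, 0.0, -1.0]
opening: 0.0003
```

```bash
python3 - <<'E'
from h import *
show()
q=np.load("rail.npy")
plan(W(q,(0,.155,.066)),q[2],3)
for n in("side","top"):
    im=r.get_image(n); cv2.imwrite(f"pics/{n}1.png",cv2.cvtColor(im,cv2.COLOR_RGB2BGR))
E
```

```text
t 2.35 world [0.5008 0.1894 0.0833] rail [-0.0022  0.1645  0.0833] F [ 0.67  0.05 -0.97] op 0.0003 down [-0.009 -0.001 -1.   ] zang 16.200588404497662 rail+ 15.251077042182455
dist 0.019894367203875732 da -0.9495113623152195
[0.008, 0.0144, 0.0018, 0.0018]
[0.008, 0.0144, 0.0019, 0.0018]
[0.008, 0.0144, 0.0019, 0.0018]
```

View pics/side1.png

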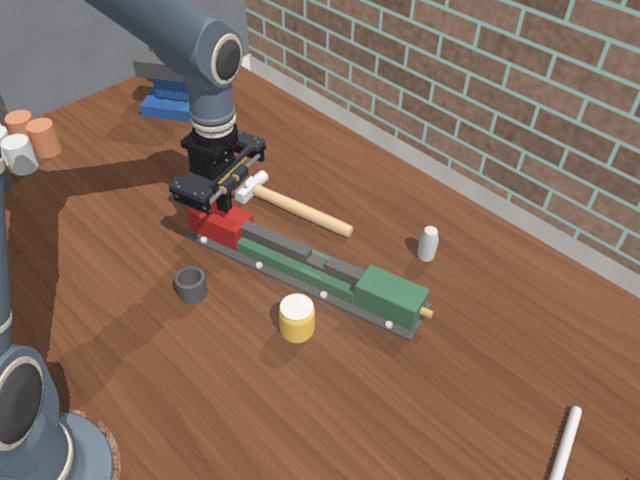

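View pics/top1.png

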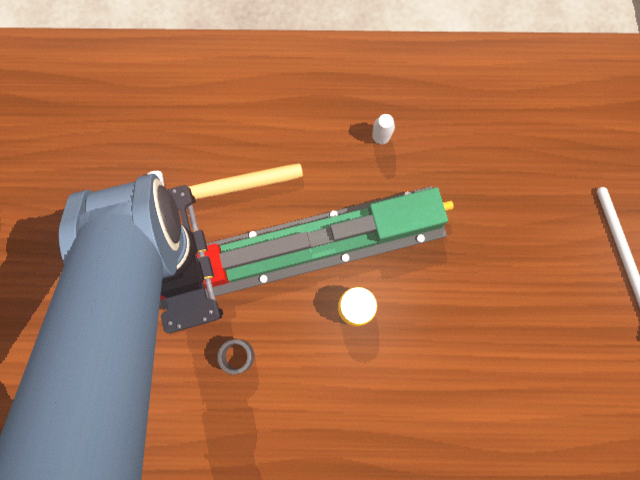

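>>> carry_out(
  series=[0.008, 0.014, 0.002, 0.0028, 0.0018, 0, 1, 0.008, 0.014, 0.002, 0, 0.0018, 0, 1, 0.008, 0.008, 0.002, 0, 0.0018, 0, 1, 0, 0.004, 0, 0, 0, 0, 1, 0, 0.002, 0, 0, 0, 0, 1],
)

```text
time: 2.95
tcp_pos: [0.5078, 0.1787, 0.0672]
tool_rot: [[0.258, 0.004, 0.966], [-0.966, 0.003, 0.258], [-0.002, -1.0, 0.005]]
force: [0.3, 0.2, -0.1]
opening: 0.0003
```

```bash
python3 - <<'E'
from h import *
show()
E
```

```text
t 2.95 world [0.5078 0.1787 0.0672] rail [0.0018 0.1523 0.0672] F [ 0.31  0.17 -0.07] op 0.0003 down [ 0.004  0.003 -1.   ] zang 14.948925945342147 rail+ 15.251077042182455
```

>>> carry_out(
  series=[0, 0.005, 0, 0, 0, 0, 1, 0, 0.004, 0, 0, 0, 0, 1, 0, 0.003, 0, 0, 0, 0, 1],
)

```text
time: 3.25
tcp_pos: [0.5081, 0.1787, 0.0624]
tool_rot: [[0.258, 0.004, 0.966], [-0.966, 0.003, 0.258], [-0.002, -1.0, 0.005]]
force: [-2.7, -1.8, 14.5]
opening: 0.0003
```

```bash
python3 - <<'E'
from h import *
show()
E
```

```text
t 3.25 world [0.5081 0.1787 0.0624] rail [0.002  0.1523 0.0624] F [-2.67 -1.78 14.47] op 0.0003 down [ 0.004  0.003 -1.   ] zang 14.942092140711917 rail+ 15.251077042182455
```

>>> carry_out(
  series=[0.01, 0.001, -0.001, 0, 0, 0, 1, 0.015, 0.001, -0.001, 0, 0, 0, 1, 0.015, 0.001, -0.001, 0, 0, 0, 1, 0.015, 0.001, -0.001, 0, 0, 0, 1, 0.015, 0.001, -0.001, 0, 0, 0, 1],
)

```text
time: 3.75
tcp_pos: [0.515, 0.1554, 0.0624]
tool_rot: [[0.262, 0.008, 0.965], [-0.965, 0.011, 0.262], [-0.008, -1.0, 0.01]]
force: [-1.3, 4.5, 4.5]
opening: 0.0008
```

```bash
python3 - <<'E'
from h import *
show()
E
```

```text
t 3.75 world [0.515  0.1554 0.0624] rail [0.0026 0.128  0.0624] F [-1.31  4.5   4.51] op 0.0008 down [ 0.008  0.011 -1.   ] zang 15.176594529548026 rail+ 15.251077042182455
```

>>> carry_out(
  series=[0.012, 0.001, -0.001, -0.0015, 0, -0.0015, 1, 0.012, 0.001, -0.001, -0.001, 0, -0.001, 1, 0.006, 0.0015, -0.001, 0, 0, 0, 1, 0.006, 0.0015, -0.001, 0, 0, 0, 1],
)

```text
time: 4.15
tcp_pos: [0.5182, 0.1391, 0.0608]
tool_rot: [[0.26, 0.004, 0.966], [-0.966, 0.001, 0.26], [-0.0, -1.0, 0.004]]
force: [0.5, 0.8, 0.1]
opening: 0.0002
```

```bash
python3 - <<'E'
from h import *
show()
E
```

```text
t 4.15 world [0.5182 0.1391 0.0608] rail [0.0014 0.1114 0.0608] F [0.54 0.83 0.14] op 0.0002 down [ 0.004  0.001 -1.   ] zang 15.086989833330318 rail+ 15.251077042182455
```

>>> carry_out(
  series=[0.002, 0.002, -0.001, 0, 0, 0, 1, 0.004, 0.0015, 0, 0, 0, 0, 1, 0.008, 0.001, 0, 0, 0, 0, 1, 0.008, 0.001, 0, 0, 0, -0.0005, 1],
)

```text
time: 4.55
tcp_pos: [0.5195, 0.1346, 0.0604]
tool_rot: [[0.261, 0.002, 0.965], [-0.965, 0.007, 0.261], [-0.006, -1.0, 0.004]]
force: [-2.0, 3.8, 6.7]
opening: 0.0001
```

```bash
python3 - <<'E'
from h import *
show()
E
```

```text
t 4.55 world [0.5195 0.1346 0.0604] rail [0.0015 0.1067 0.0604] F [-2.05  3.84  6.72] op 0.0001 down [ 0.002  0.007 -1.   ] zang 15.125130775762441 rail+ 15.251077042182455
```

>>> carry_out(
  series=[0.015, 0.001, -0.0005, 0, 0, -0.001, 1, 0.015, 0.001, -0.0005, 0, 0, -0.001, 1, 0.015, 0.001, -0.0005, 0, 0, -0.001, 1, 0.015, 0.001, -0.0005, 0, 0, -0.001, 1, 0.015, 0.001, -0.0005, 0, 0, -0.001, 1, 0.015, 0.001, -0.0005, 0, 0, -0.001, 1],
)

```text
time: 5.15
tcp_pos: [0.5278, 0.1077, 0.0605]
tool_rot: [[0.266, 0.008, 0.964], [-0.964, 0.0, 0.266], [0.002, -1.0, 0.008]]
force: [-0.8, 4.6, 6.5]
opening: 0.0006
```

```bash
python3 - <<'E'
from h import *
show()
E
```

```text
t 5.15 world [0.5278 0.1077 0.0605] rail [0.0024 0.0785 0.0605] F [-0.78  4.56  6.47] op 0.0006 down [ 0.008  0.    -1.   ] zang 15.441458992374505 rail+ 15.251077042182455
```

>>> carry_out(
  series=[0.016, 0.001, -0.001, -0.0007, 0, -0.0005, 1, 0.016, 0.001, -0.001, -0.0007, 0, -0.0005, 1, 0.016, 0.001, -0.001, -0.0007, 0, -0.0005, 1, 0.016, 0.001, -0.001, -0.0007, 0, -0.0005, 1, 0.016, 0.001, -0.001, -0.0007, 0, -0.0005, 1, 0.016, 0.001, -0.001, -0.0007, 0, -0.0005, 1, 0.016, 0.001, -0.001, -0.0007, 0, -0.0005, 1, 0.016, 0.001, -0.001, -0.0007, 0, -0.0005, 1],
)

```text
time: 5.95
tcp_pos: [0.5385, 0.0677, 0.0604]
tool_rot: [[0.273, -0.006, 0.962], [-0.962, -0.001, 0.273], [-0.0, -1.0, -0.006]]
force: [-1.2, 4.2, 6.8]
opening: 0.0007
```

```bash
python3 - <<'E'
from h import *
show()
E
```

```text
t 5.95 world [0.5385 0.0677 0.0604] rail [0.0023 0.0372 0.0604] F [-1.19  4.25  6.75] op 0.0007 down [-0.006 -0.001 -1.   ] zang 15.824006408937473 rail+ 15.251077042182455
```

>>> carry_out(
  series=[0.016, 0.001, -0.0015, 0, 0.0005, -0.0005, 1, 0.016, 0.001, -0.0015, 0, 0.0005, -0.0005, 1, 0.016, 0.001, -0.0015, 0, 0.0005, -0.0005, 1, 0.016, 0.001, -0.0015, 0, 0, -0.0005, 1, 0.016, 0.001, -0.0015, 0, 0, -0.0005, 1, 0.016, 0.001, -0.0015, 0, 0, -0.0005, 1, 0.016, 0.001, -0.0015, 0, 0, -0.0005, 1, 0.016, 0.001, -0.0015, 0, 0, -0.0005, 1, 0.016, 0.001, -0.0015, 0, 0, -0.0005, 1],
)

```text
time: 6.85
tcp_pos: [0.5491, 0.0235, 0.0604]
tool_rot: [[0.276, -0.003, 0.961], [-0.961, 0.004, 0.276], [-0.005, -1.0, -0.002]]
force: [-1.3, 5.4, 6.8]
opening: 0.0004
```

```bash
python3 - <<'E'
from h import *
show()
E
```

```text
t 6.85 world [0.5491 0.0235 0.0604] rail [ 0.0008 -0.0082  0.0604] F [-1.29  5.38  6.77] op 0.0004 down [-0.003  0.004 -1.   ] zang 16.02075841407111 rail+ 15.251077042182455
```

Now slow steps, watching for the drop.

>>> carry_out(
  series=[0.013, 0.001, -0.0005, 0, 0.0005, -0.0007, 1, 0.013, 0.001, -0.0005, 0, 0.0005, -0.0007, 1, 0.013, 0.001, -0.0005, 0, 0.0005, -0.0007, 1, 0.013, 0.001, -0.0005, 0, 0.0005, -0.0007, 1],
)

```text
time: 7.25
tcp_pos: [0.5531, 0.0094, 0.0602]
tool_rot: [[0.273, -0.004, 0.962], [-0.962, 0.005, 0.273], [-0.006, -1.0, -0.002]]
force: [-1.6, 5.0, 7.6]
opening: 0.0002
```

```bash
python3 - <<'E'
from h import *
show()
E
```

```text
t 7.25 world [0.5531 0.0094 0.0602] rail [ 0.0009 -0.0229  0.0602] F [-1.59  5.05  7.6 ] op 0.0002 down [-0.004  0.005 -1.   ] zang 15.831063859650975 rail+ 15.251077042182455
```

>>> carry_out(
  series=[0.01, 0.0015, -0.0005, 0, 0.0005, -0.0007, 1, 0.008, 0.0015, 0, 0, 0.0005, -0.0007, 1],
)

```text
time: 7.45
tcp_pos: [0.5543, 0.0033, 0.0591]
tool_rot: [[0.271, -0.004, 0.963], [-0.963, 0.003, 0.271], [-0.004, -1.0, -0.003]]
force: [0.5, -0.7, -0.3]
opening: 0.0004
```

```bash
python3 - <<'E'
from h import *
show()
E
```

```text
t 7.45 world [0.5543 0.0033 0.0591] rail [ 0.0005 -0.0292  0.0591] F [ 0.53 -0.71 -0.26] op 0.0004 down [-0.004  0.003 -1.   ] zang 15.696465466519198 rail+ 15.251077042182455
```

>>> carry_out(
  series=[0.007, 0.005, 0, 0, 0.0005, -0.0007, 1, 0.005, 0.008, -0.001, 0, 0.0005, -0.0005, 1, 0.003, 0.008, 0, 0, 0, 0, 1, 0, 0.005, 0, 0, 0, 0, 1],
)

```text
time: 7.85
tcp_pos: [0.5538, -0.0064, 0.0463]
tool_rot: [[0.265, -0.006, 0.964], [-0.964, -0.005, 0.265], [0.003, -1.0, -0.007]]
force: [0.5, 0.1, 1.1]
opening: 0.0005
```

```bash
python3 - <<'E'
from h import *
show()
E
```

```text
t 7.85 world [ 0.5538 -0.0064  0.0463] rail [-0.0025 -0.0383  0.0463] F [0.48 0.05 1.14] op 0.0005 down [-0.006 -0.005 -1.   ] zang 15.346908443114378 rail+ 15.251077042182455
```

>>> carry_out(
  series=[-0.002, 0.006, 0.003, 0, 0, 0, 1, -0.002, 0.006, 0.003, 0, 0, 0, 1, 0, 0.005, 0, 0, 0, 0, 1, 0, 0.004, 0, 0, 0, 0, 1, 0, 0.003, 0, 0, 0, 0, 1],
)

```text
time: 8.35
tcp_pos: [0.5546, -0.0057, 0.0404]
tool_rot: [[0.263, -0.011, 0.965], [-0.965, -0.004, 0.263], [0.001, -1.0, -0.011]]
force: [-3.1, -1.6, 10.5]
opening: 0.0007
```

```bash
python3 - <<'E'
from h import *
show()
E
```

```text
t 8.35 world [ 0.5546 -0.0057  0.0404] rail [-0.0015 -0.0379  0.0404] F [-3.12 -1.65 10.53] op 0.0007 down [-0.011 -0.004 -1.   ] zang 15.26246853039103 rail+ 15.251077042182455
```

>>> carry_out(
  series=[0, 0.0035, 0, 0, 0, 0, 1, 0, 0.0035, 0, 0, 0, 0, 1],
)

```text
time: 8.55
tcp_pos: [0.5547, -0.0057, 0.0403]
tool_rot: [[0.263, -0.011, 0.965], [-0.965, -0.003, 0.263], [-0.0, -1.0, -0.011]]
force: [-4.9, -0.9, 14.8]
opening: 0.0008
```

```bash
python3 - <<'E'
from h import *
show()
for n in("side","top"):
    im=r.get_image(n); cv2.imwrite(f"pics/{n}2.png",cv2.cvtColor(im,cv2.COLOR_RGB2BGR))
for i in range(6): r.get_image("side")
show()
E
```

```text
t 8.55 world [ 0.5547 -0.0057  0.0403] rail [-0.0015 -0.0379  0.0403] F [-4.91 -0.9  14.78] op 0.0008 down [-0.011 -0.003 -1.   ] zang 15.258763965136941 rail+ 15.251077042182455
t 8.95 world [ 0.5547 -0.0057  0.0403] rail [-0.0015 -0.0379  0.0403] F [-5.4  -0.8  14.14] op 0.0002 down [-0.011 -0.003 -1.   ] zang 15.259067082911827 rail+ 15.251077042182455
```

View pics/side2.png

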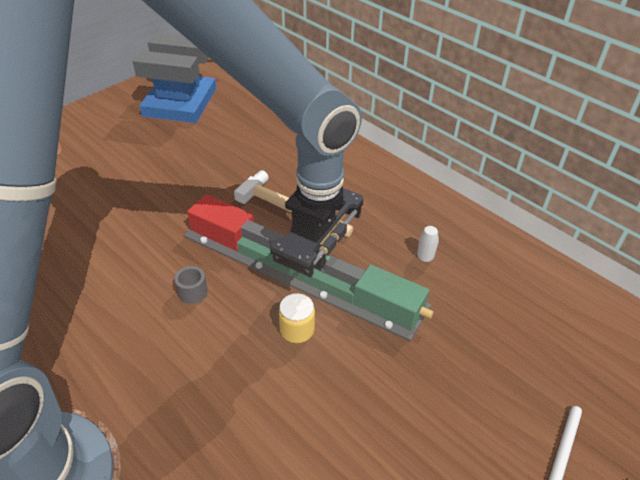

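View pics/top2.png

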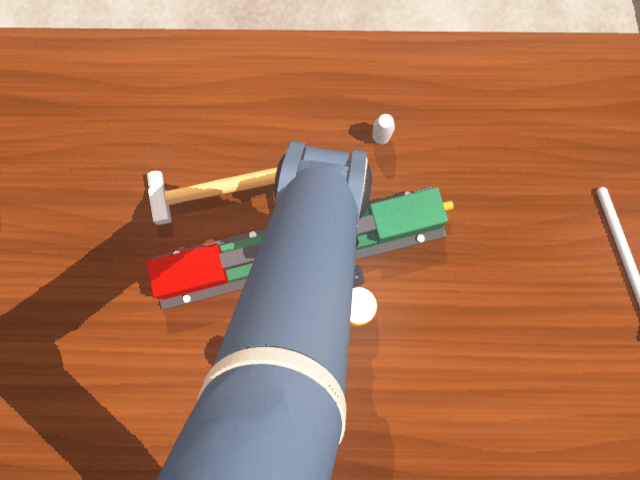

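The gripper sits over the notch, around (320,262) in the side view. The hammer, collar (190,285), tin (297,318) and drift (428,243) are where they started. The push is steady at about 14 N with the fingertip at full pad depth, so I'm handing in.

```bash
python3 - <<'E'
from h import *
print(r.hand_in()); show()
E
```

```text
the job is handed in; nothing more can be done
None
the job is handed in; nothing more can be done
```

The release pad is pressed fully down and was still held down when I handed the job in, about 9 s into the 54 s allowed.

- **Sequence:** With the gripper shut, I touched the top of the red end; contact came at tip height 62.4 mm. I then slid the tip along the bar, away from the red end, pushing at about 5–8 N with the tip at 60.4 mm. For about 0.3 s just past the red edge the tip was briefly off the surface, until it settled on the bar 2 mm lower.
- **Notch:** The tip dropped into the notch about 154 mm from start. The camera images had put the notch centre at about 161 mm.
- **Press:** I pressed from the pad's top (tip at 46.3 mm) down to 40.3 mm, which is the full 6 mm of travel. The push held at about 14 N over the last 0.4 s, against the 5.4 N needed.
- **Other objects:** In the last pictures the hammer, collar, drift and tin stand where they started. The arm partly hides the hammer, and the collar shows only in the side view.

The cameras could not see the pad under the gripper, so full depth is judged from tip height and force only. Some rail corners I read in the first side picture were up to 7 px off, so I fitted the rail's position from the top picture alone, which agreed to about 1 px. No check failed.

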